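# Open the sprung extension gauge and hold its rod out at the length mark

### The job

Lever the cover of the extension gauge open with the blade of the screwdriver under its front tab (do not touch the cover with the gripper) until it stands past upright, then lay the screwdriver down on the bench and let go of it, the cover staying open. Take the grip of the sprung pointer rod inside the case, pull the rod out until its pointer stands level with the length mark on the scale, and finish still holding it there. Leave the length mark, the cassette, the cover-glass box and the forceps where they are.

Things in the scene. Friction and masses are not known exactly. Their poses are not given: they have to be found in the camera images.
- gauge_case: Extension gauge: heavy aluminium box fixed on the bench, 160 (x) x 126 (y) x 62 mm high, walls 5 mm, floor 8 mm thick, shut by the grey cover. Origin: centre of its underside; z up, front (-x) looks roughly to the robot. Inside: the rod along x in the middle, its barrel behind (x +25 to +73 mm), a scale rail, 10 mm high, along the left (+y) wall, 43 to 53 mm from the middle.
- cover_hinge (a point): Middle of the cover's hinge line: 80 mm behind the case's origin (along its x), 62 mm above the bench; the axis is the case's y. Axes as the case.
- cover (a joint): Angle of the cover: 0 shut, grows as it opens upward and back, 1.57 upright, stop at 1.95. Flat grey plate, 5 mm thick, 128 mm wide; its underside lies on the hinge plane and on the case's rim (62 mm above the bench when shut). The stiff hinge holds it wherever it is left; lifting it at the front edge takes about 1.5 N.
- tab (a point): Underside of the prying tab, in the middle of the cover's front edge, 168 mm from the hinge line. The tab is 50 mm wide, 5 mm thick, overhangs the case's front wall (160 mm from the hinge) by 14 mm; the space under it is free down to the bench. Turns with the cover; axes as the case when shut.
- driver_handle (a point): Middle of the screwdriver's handle, on the tool's axis, 9 mm above the bench as it lies. Handle 63 mm long, 20 mm wide, 18 mm high; the tool is 131 mm long, about 50 g. Its -y axis points along the tool to the blade's end, z is up.
- driver_tip (a point): End of the screwdriver's thin round blade (3.6 mm diameter), 98 mm from the handle's middle along the tool's -y; on the same axis as the handle. Axes as the handle.
- pointer_rod (a joint): How far the rod is pulled out of its barrel, m: 0 fully in (its start), grows toward the case's front (-x of the case), stop at 0.045. A spring draws it in with about 4 N at 0 and 9 N at 0.036: let go, it flies back.
- grip (a point): Centre of the black ribbed grip on the rod's front end, 36 mm above the bench, 5 mm in front of the case's origin when the rod is in. 30 mm long (x), 16 wide (y), 24 high; a flange 26 wide, 32 high and 5 thick stands 15 to 20 mm in front of this point. Free: 34 mm beside it, 16 mm below it. Moves with the rod; axes as the case.
- pointer (a point): Tip of the thin steel pointer on the arm that sticks out to the left of the rod, 18 mm behind the grip's centre, 48.5 mm left of it; it hangs 26 mm above the bench, over the scale. Moves with the rod; axes as the case.
- mark (a point): Length mark: top of the upright fin of the small dark rider on the scale rail, right under the pointer's path. The pointer must end level with it along the case's x.
- length_mark (a joint): Where the rider stands on the scale, m (between 0.020 and 0.036): the pointer is level with the mark when joint pointer_rod reads the same number.
- cassette: Loose tissue cassette with a wax block, 29 x 40 x 12 mm, bystander. Origin at its underside.
- cover_glass: Small blue and white cover-glass box, 33 x 33 x 20 mm, bystander. Origin at its underside.
- forceps: Steel forceps, 127 mm long, 9 mm high, bystander. Origin at its underside.
Mind the look-alikes: they are no part of the job. What is shaped like the part that bears driver_handle but brown is not meant.

How it is judged:
By the outcome, as a careful person would: the job done as asked, in the order asked, and still so for the second after the job is handed in, while the arm keeps its last pose, push and grip.
It also fails if it takes over 67 s, if anything falls off the work surface, if the arm or the gripper's body presses on something with over 40 N, if the wrist force passes 120 N, or if a joint passes its speed limit or range.

### The arm

A 6-joint arm with a two-finger parallel gripper is mounted at the origin on a cart in front of the work surface, level with it; the furniture and walls round the work are solid. World frame = base frame: x ahead of the robot, y to its left, z up, the work surface at z = 0. Lengths are in m, angles in rad, forces in N, time in s.
With the tool pointing down it reaches from about 0.375 to 0.925 m from the base axis. Payload 5.7 kg.
Tool frame: the origin (TCP) lies on the centre line of the jaws, within the pads' length; the fingertips stand 22 mm ahead of it and the grasp point (between the pads) lies 3 mm ahead of it (arm.finger_overhang is the distance from the TCP to the fingertips, in m); z points along the fingers, y is the line along which they close (so a half turn about z gives the same grasp; the last joint's range is limited). The gripper opens to 88 mm and grips with 3 to 60 N. Pads are 20 mm wide; open, the fingers measure 115 mm over their backs; the gripper's body (75 mm by 178 mm) begins 61 mm behind the grasp point.
Start: joints at [-0.115, 0.359, 1.51, -0, 1.272, -0.115], TCP at [0.6, -0, 0.245] pointing down, gripper open.
Joint ranges: [-2.97, 2.97], [-1.01, 2.36], [0.21, 2.38], [-0.96, 4.11], [0.2, 2.71], [-2.98, 2.98]. Speed limits (rad/s): [2.39, 2.39, 3.14, 3.14, 3.14, 3.14].

### API

Orientations are given as a rotation vector (axis times angle).
In Python, from workcell import arm gives the robot as it stands.
- The arm moves only by the tool send_rows, never from a script. Its argument "plan" is a list of rows, each a list of 3 entries, a list of its own where there are three numbers: the shift along the tool's x, y, z normalised to -1 to 1, where 1 is 200 mm, then the turn, a rotation vector about the tool's x, y, z normalised to -1 to 1, where 1 is pi/4 rad, then the gripper command: -1 is shut, 1 is fully open, values between are in proportion. In form: [[[dx, dy, dz], [wx, wy, wz], hand], ...]. A call has 1 to 8 rows; each row is the pose to reach, as a shift and turn from the pose commanded when the call began, along the tool's axes at that moment; what a row does not reach only later rows make up. A row lasts 1/10 s, in which the tool goes at most 50 mm and 8.59 degrees, less where a joint would pass 70% of its speed; a pose out of reach is approached as far as the arm can. A call with a number of a shift or a turn outside -1 to 1 is refused whole. A call with a gripper value outside its range is refused whole. The fingers move at their own pace and stop on an object; "grip_force" is the grip in N (left out, the last holds). Time passes only in rows, so rows that repeat a pose let the fingers close. It gives the time, the measured TCP pose, the force, the opening and the grip force at its end, in the units of the state.
- arm.sense(): the state, without advancing time (a new reading comes with each control period).
- arm.read_camera(name): name is "scene" or "top" or "wrist"; returns a dict with "img" (400x640x3 uint8, blue, green, red), "range_z" (400x640 float32, m along the optical axis (not along the pixel's ray), 0 where there is no reading), "fov_y" (degrees; the focal length in pixels is half the picture's height over the tangent of half this angle, whatever the lens; pixels are square), "cx", "cy" (the principal point, pixels), "D" ([k1, k2, p1, p2, k3] as OpenCV has them; the pictures are not rectified), "rvec" (rotation vector, rad) and "tvec" (3), from world to camera coordinates, as OpenCV has them. Camera axes: x right, y down, z forward; pixel columns grow to the right and rows downward; lengths in m; the calibration is good to about 2 mm. A picture is of the moment at which its call begins.
- arm.close_job(): hands the job in; it is judged then, once.
The state is a dict: "clock": time; "q": joint angles; "qvel": joint speeds; "effort": joint torques, N m; "position": TCP position; "eef_rot": TCP orientation; "force": force on the tool from outside, world axes, zero at the start; "ft_torque": the same for the moment, N m; "width": finger opening in m; "finger_force": force on a finger pad.
Only numpy, scipy, OpenCV 4.12 (cv2) and the standard library are available. Lean on these libraries where they do the work, as an engineer would, in place of code of your own. Each camera call takes 0.05 s, during which the arm holds its last target. There are 200 camera calls.

## Working session

There is one attempt and no reset: what is moved stays moved. The work goes in short steps, Python scripts to look and compute and a tool call to move; the robot and the scene stay as the last step left them, time stands still between calls to the robot, and variables do not carry over. Pictures are saved under pics/ and viewed, at most 10 in all, crops included, and the job is handed in when it is done.

Besides the shell and the picture viewer there is one more tool, called after "Call:" as name(argument=value, ...), one argument or row to a line, values as JSON. send_rows: Moves the arm, as the interface text tells. Its arguments: {"type":"object","properties":{"plan":{"type":"array","items":{"type":"array"}},"grip_force":{"type":"number"}},"required":["plan"]}

```bash
ls; mkdir -p pics; cat > h.py <<'E'
import numpy as np, cv2
from workcell import arm
from scipy.spatial.transform import Rotation as R
def cam(n):
    c=arm.read_camera(n); h,w=c['img'].shape[:2]
    f=h/2/np.tan(np.radians(c['fov_y'])/2)
    c['K']=np.array([[f,0,c['cx']],[0,f,c['cy']],[0,0,1]]); c['D']=np.array(c['D'],float)
    c['R']=cv2.Rodrigues(np.array(c['rvec'],float))[0]; c['t']=np.array(c['tvec'],float).ravel(); return c
def ray(c,uv):
    p=cv2.undistortPoints(np.array(uv,float).reshape(-1,1,2),c['K'],c['D']).reshape(-1,2)
    d=np.c_[p,np.ones(len(p))]@c['R']; return -c['R'].T@c['t'],d
def onz(c,uv,z):
    o,d=ray(c,uv); return o+d*((z-o[2])/d[:,2])[:,None]
def dep(c,uv):
    uv=np.array(uv).reshape(-1,2); o,d=ray(c,uv); i=uv.round().astype(int)
    return o+d*c['range_z'][i[:,1],i[:,0]][:,None]
def proj(c,P):
    return cv2.projectPoints(np.array(P,float).reshape(-1,1,3),c['R'],c['t'],c['K'],c['D'])[0].reshape(-1,2)
E
python3 - <<'E'
from h import *
a=cam('top');b=cam('scene')
cv2.imwrite('pics/top.png',a['img']);cv2.imwrite('pics/scene.png',b['img'])
import pickle;pickle.dump({k:v for k,v in a.items()},open('top.pkl','wb'));pickle.dump(b,open('scene.pkl','wb'))
for c in(a,b):print(-c['R'].T@c['t'],c['fov_y'])
print(arm.sense(), arm.finger_overhang)
E
```

```text
pics
[0.33379399 0.03033484 1.15528353] 53.449242499991996
[-0.0191582  -0.37941433  0.66363253] 55.96217824530838
{'clock': 0.1, 'q': array([-1.15091295e-01,  3.59396959e-01,  1.51129204e+00,  2.67236347e-05,
        1.27251273e+00, -1.15110504e-01]), 'qvel': array([-0.00019362, -0.00164417, -0.00249467, -0.00037941, -0.00111329,
        0.00099402]), 'effort': array([-1.00573943e-03, -5.16363215e+01, -2.71407151e+01,  6.75204420e-02,
        2.75516213e-02, -3.27900011e-05]), 'position': array([5.99427436e-01, 7.29855634e-05, 2.43927314e-01]), 'eef_rot': array([-2.22052579e+00, -2.22055095e+00,  1.53809398e-03]), 'force': array([ 0.41556557,  0.22788644, -1.16523749]), 'ft_torque': array([ 0.00221706, -0.03439281, -0.01147049]), 'finger_force': 0.0, 'width': 0.08778381250984599} 0.022
```

View pics/top.png

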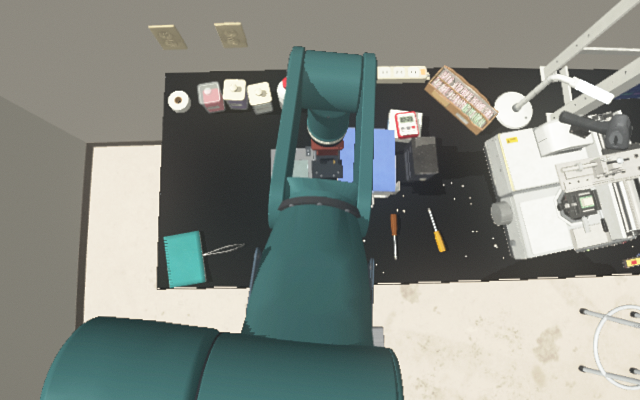

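View pics/scene.png

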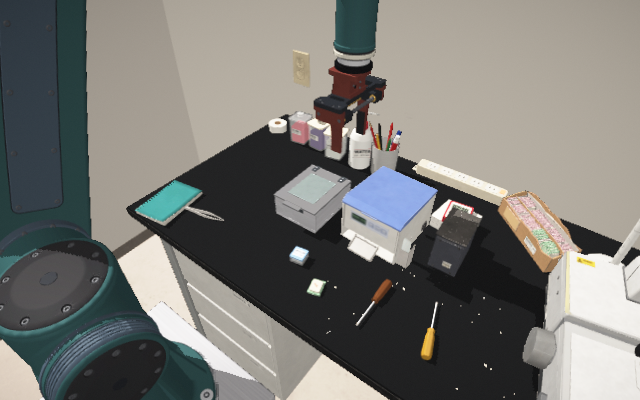

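The scene view shows the grey gauge at about (312,196), the yellow driver at (430,335) with its blade end at (436,303), and the brown look-alike at (375,300). In the top view the yellow driver is at (437,230). The arm hides most of the case there.

```bash
python3 - <<'E'
from h import *
import pickle
for n,box in(('top',(415,200,460,260)),('scene',(410,290,450,365))):
    c=pickle.load(open(n+'.pkl','rb'))
    hsv=cv2.cvtColor(c['img'],cv2.COLOR_BGR2HSV);m=cv2.inRange(hsv,(12,120,120),(32,255,255))
    k=np.zeros_like(m);k[box[1]:box[3],box[0]:box[2]]=1;m*=k
    v,u=np.nonzero(m);P=onz(c,np.c_[u,v],.012);ctr=P.mean(0)
    w,V=np.linalg.eigh(np.cov(P[:,:2].T));s=(P[:,:2]-ctr[:2])@V[:,1]
    print(n,'handle',ctr,V[:,1],s.min(),s.max(),len(u))
    g=c['img'].max(2)>90; g=g&(k>0)&(m==0); 
    v,u=np.nonzero(g);P=onz(c,np.c_[u,v],.009)
    off=(P[:,:2]-ctr[:2]); al=off@V[:,1]; ac=np.abs(off@V[:,0]); ok=(ac<.01)&(abs(al)>.03)
    print('blade range',al[ok].min(),al[ok].max(), 'pts', P[ok][np.argsort(al[ok])][[0,-1]])
c=pickle.load(open('scene.pkl','rb'))
cv2.imwrite('pics/case.png',cv2.resize(c['img'][150:250,255:415],None,fx=5,fy=5,interpolation=cv2.INTER_CUBIC))
# depth: top plane of case
v,u=np.mgrid[150:250,260:350];uv=np.c_[u.ravel(),v.ravel()];P=dep(c,uv)
ok=abs(P[:,2]-.067)<.006;print(ok.sum())
Q=P[ok];r=cv2.minAreaRect((Q[:,:2]*1000).astype(np.float32));print(r,cv2.boxPoints(r),Q[:,2].mean())
E
```

```text
top handle [ 0.38791143 -0.32976183  0.012     ] [-0.96474403 -0.26318996] -0.033244119976437496 0.029114265044019243 136
blade range -0.10230754266792728 0.03031776585606386 pts [[ 0.48696494 -0.30412918  0.009     ]
 [ 0.35767611 -0.33412532  0.009     ]]
scene handle [ 0.38685447 -0.3324365   0.012     ] [-0.96675096 -0.25571974] -0.036977611211566806 0.03134307515523877 290
blade range -0.10239201488973142 0.03023338608378012 pts [[ 0.48629138 -0.30795154  0.009     ]
 [ 0.3579028  -0.34121301  0.009     ]]
2157
((574.0108032226562, 44.35466766357422), (179.75189208984375, 208.3165283203125), 0.6389418244361877) [[482.97894  147.50421 ]
 [485.30194  -60.799362]
 [665.04266  -58.794876]
 [662.71967  149.5087  ]] 0.06674907521811443
```

View pics/case.png

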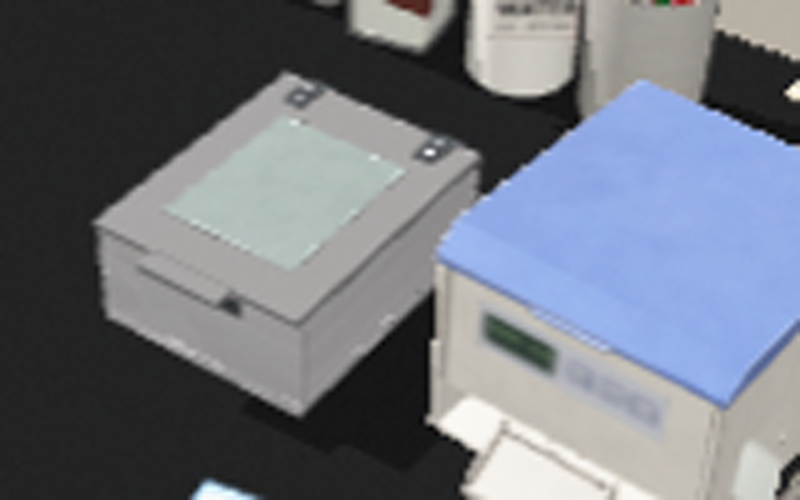

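The crop shows the cover's corners at about (97,224), (300,324), (288,72) and (480,158) in crop pixels. The tab is at the front-left, around (145,265) to (235,305). The centrifuge stands close on the right.

```bash
python3 - <<'E'
from h import *
import pickle
c=pickle.load(open('scene.pkl','rb'));t=pickle.load(open('top.pkl','rb'))
f=lambda uv:np.array(uv)/5+[254.6,149.6]
uv=f([(97,224),(300,324),(288,72),(480,158)])
P=onz(c,uv,.067);print(P)
fl,fr,bl,br=P
print('yaw',np.degrees([np.arctan2(*(b-a)[1::-1]) for a,b in((fl,bl),(fr,br))]),np.degrees(np.arctan2(*(fl-fr)[1::-1]))-90)
print('len',[np.linalg.norm(a-b) for a,b in((fl,bl),(fr,br),(fl,fr),(bl,br))],'ctr',P.mean(0))
print('tab',onz(c,f([(148,250),(245,300)]),.067))
# base corners of the case front
print('base',onz(c,f([(105,318),(302,414)]),0))
# centrifuge
uvc=f([(440,255),(725,400),(643,85)]);print('centri depth',dep(c,np.round(uvc)+[[2,1],[0,-3],[0,3]]))
# other obstacles from scene depth : points with y near case, height map max
D=dep(c,np.c_[np.tile(np.arange(640),400),np.repeat(np.arange(400),640)])
for lo,hi in((.35,.42),(.42,.5),(.5,.58),(.58,.66),(.66,.75),(.75,.85)):
  for y in np.arange(-.3,.25,.05):
    s=(D[:,0]>lo)&(D[:,0]<hi)&(D[:,1]>y)&(D[:,1]<y+.05)&(D[:,2]>-.05)&(D[:,2]<.4);print('%.2f:%.3f'%(y,np.percentile(D[s,2],99) if s.sum()>5 else -1),end=' ')
  print(lo)
for n,p in(('coverglass',(299,257)),('cassette',(316,288)),('brown',(375,300))):print(n,onz(c,[p],.015))
E
```

```text
[[0.49551072 0.1425562  0.067     ]
 [0.49760118 0.01691188 0.067     ]
 [0.65754268 0.1468137  0.067     ]
 [0.65579815 0.01935276 0.067     ]]
yaw [1.5051409  0.88396696] 0.9531925352287516
len [np.float64(0.16208788480275832), np.float64(0.15821579680832212), np.float64(0.12566170651067532), np.float64(0.12747288233225107)] ctr [0.57661318 0.08140863 0.067     ]
tab [[0.49556233 0.10905499 0.067     ]
 [0.49533468 0.04805739 0.067     ]]
base [[0.49796115 0.14587584 0.        ]
 [0.50370533 0.0207108  0.        ]]
centri depth [[ 0.52623171 -0.04664476  0.1184142 ]
 [ 0.52735132 -0.18269853  0.11958465]
 [ 0.6814754  -0.05565909  0.12068799]]
-0.30:0.003 -0.25:0.014 -0.20:0.012 -0.15:0.003 -0.10:0.012 -0.05:0.021 -0.00:0.021 0.05:0.002 0.10:0.002 0.15:0.002 0.20:0.005 0.35
-0.30:0.002 -0.25:0.019 -0.20:0.018 -0.15:0.020 -0.10:0.019 -0.05:0.020 -0.00:0.067 0.05:0.068 0.10:0.067 0.15:0.002 0.20:0.002 0.42
-0.30:0.105 -0.25:0.101 -0.20:0.127 -0.15:0.128 -0.10:0.128 -0.05:0.398 -0.00:0.396 0.05:0.069 0.10:0.069 0.15:0.002 0.20:0.003 0.5
-0.30:0.106 -0.25:0.106 -0.20:0.125 -0.15:0.126 -0.10:0.126 -0.05:0.399 -0.00:0.337 0.05:0.070 0.10:0.070 0.15:-1.000 0.20:0.003 0.58
-0.30:0.106 -0.25:0.104 -0.20:0.122 -0.15:0.123 -0.10:0.123 -0.05:0.345 -0.00:0.345 0.05:0.002 0.10:0.065 0.15:0.002 0.20:0.003 0.66
-0.30:0.051 -0.25:0.051 -0.20:0.002 -0.15:-1.000 -0.10:-1.000 -0.05:0.139 -0.00:0.145 0.05:0.170 0.10:0.117 0.15:0.089 0.20:0.091 0.75
coverglass [[ 0.40772    -0.00670205  0.015     ]]
cassette [[ 0.36253698 -0.08908512  0.015     ]]
brown [[ 0.41063846 -0.20368468  0.015     ]]
```

Call:
send_rows(
  plan=[
    [[-1, -1, 0], [0, 0, 1], 1],
    [[-1, -1, 0], [0, 0, 1], 1],
    [[-1, -1, 0], [0, 0, 1], 1],
    [[-1, -1, 0], [0, 0, 1], 1],
    [[-1, -1, 0], [0, 0, 1], 1],
    [[-1, -1, 0], [0, 0, 1], 1],
    [[-1, -1, 0], [0, 0, 1], 1],
  ],
)

```text
clock: 0.8
position: [0.3971, -0.2019, 0.2444]
eef_rot: [-2.905, -1.195, 0.003]
force: [0.8, -0.4, -0.4]
width: 0.0879
finger_force: 0.0
```

Call:
send_rows(
  plan=[
    [[-0.4525, 0.4525, 0.475], [0, 0, 0.669], 0.2],
    [[-0.4525, 0.4525, 0.475], [0, 0, 0.669], 0.2],
    [[-0.4525, 0.4525, 0.475], [0, 0, 0.669], 0.2],
    [[-0.4525, 0.4525, 0.475], [0, 0, 0.669], 0.2],
    [[-0.4525, 0.4525, 0.475], [0, 0, 0.669], 0.2],
    [[-0.4525, 0.4525, 0.475], [0, 0, 0.669], 0.2],
  ],
)

```text
clock: 1.4
position: [0.4003, -0.3271, 0.1495]
eef_rot: [-3.113, -0.411, 0.001]
force: [-0.1, 0.3, -0.3]
width: 0.0527
finger_force: 0.0
```

```bash
python3 - <<'E'
from h import *
c=cam('wrist');t=cam('top');cv2.imwrite('pics/w1.png',np.hstack([cv2.resize(c['img'],None,fx=.6,fy=.6),t['img'][100:340,200:440][:, :, :]])if 0 else c['img'])
import pickle;pickle.dump(t,open('top2.pkl','wb'));pickle.dump(c,open('w1.pkl','wb'));cv2.imwrite('pics/top2.png',cv2.resize(t['img'][90:260,200:440],None,fx=3,fy=3,interpolation=cv2.INTER_CUBIC))
s=arm.sense();print(s['position'],R.from_rotvec(s['eef_rot']).as_matrix(),s['q'],s['clock'],s['width'])
hsv=cv2.cvtColor(c['img'],cv2.COLOR_BGR2HSV);m=cv2.inRange(hsv,(15,120,120),(32,255,255))
n,l,st,ce=cv2.connectedComponentsWithStats(m)
i=1+st[1:,4].argmax();v,u=np.nonzero(l==i);P=onz(c,np.c_[u,v],.012)
w,V=np.linalg.eigh(np.cov(P[:,:2].T));r=cv2.minAreaRect((P[:,:2]*1000).astype(np.float32));print(st[i],P.mean(0),V[:,1],r)
E
```

```text
[ 0.40048641 -0.32696661  0.15025225] [[ 9.65645269e-01  2.59863472e-01  4.37199102e-04]
 [ 2.59863543e-01 -9.65645342e-01 -1.12874837e-04]
 [ 3.92847230e-04  2.22609160e-04 -9.99999898e-01]] [-8.18509916e-01  3.51155751e-01  1.79711288e+00  2.89007035e-04
  9.92942888e-01  4.89247728e-01] 1.5 0.05271380644039029
[ 229  337  307   17 2894] [ 0.23619539 -0.47487788  0.012     ] [-0.27660526  0.96098363] ((232.55352783203125, -451.84686279296875), (22.178768157958984, 389.95257568359375), 15.051268577575684)
```

View pics/w1.png

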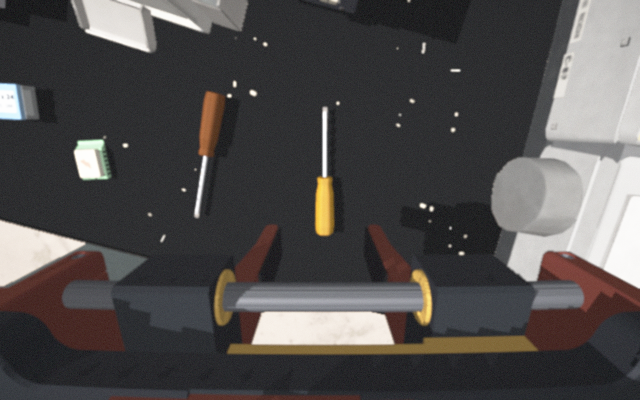

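View pics/top2.png

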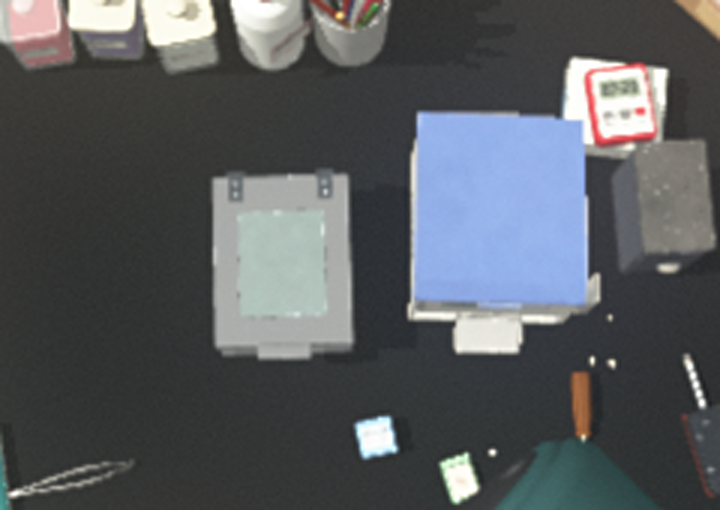

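In the wrist view the yellow handle is centred at (325,207) with its blade end at (325,107), midway between the fingers. The top view now shows the cover unobstructed, with crop corners (213,180), (350,175), (352,346) and (215,350), and the tab from (258,357) to (311,357).

```bash
python3 - <<'E'
from h import *
import pickle
c=pickle.load(open('w1.pkl','rb'));t=pickle.load(open('top2.pkl','rb'))
m=cv2.inRange(cv2.cvtColor(c['img'],cv2.COLOR_BGR2HSV),(15,120,120),(32,255,255));m[245:]=0
v,u=np.nonzero(m);P=onz(c,np.c_[u,v],.012);r=cv2.minAreaRect((P[:,:2]*1000).astype(np.float32));print(r, onz(c,[(325,107)],.009))
f=lambda uv:np.array(uv)/3+[199.67,89.67]
P=onz(t,f([(213,178),(350,174),(353,344),(215,348)]),.067);print(P,P.mean(0))
print('tab',onz(t,f([(258,357),(311,357)]),.067))
E
```

```text
((387.60650634765625, -332.3678283691406), (64.13508605957031, 19.38193130493164), 14.53873062133789) [[ 0.48519863 -0.30700827  0.009     ]]
[[0.65782795 0.14960591 0.067     ]
 [0.65890114 0.02007704 0.067     ]
 [0.49635917 0.02093555 0.067     ]
 [0.49542284 0.1483516  0.067     ]] [0.57712778 0.08474252 0.067     ]
tab [[0.48617101 0.10874751 0.067     ]
 [0.48509882 0.05991152 0.067     ]]
```

Call:
send_rows(
  plan=[
    [[-0.0095, 0.01, 0.3], [0, 0, 0], 0.2],
    [[-0.0095, 0.01, 0.5], [0, 0, 0], 0.2],
    [[-0.0095, 0.01, 0.6], [0, 0, 0], 0.2],
    [[-0.0095, 0.01, 0.631], [0, 0, 0], 0.2],
    [[-0.0095, 0.01, 0.631], [0, 0, 0], 0.2],
    [[-0.0095, 0.01, 0.631], [0, 0, 0], -1],
    [[-0.0095, 0.01, 0.631], [0, 0, 0], -1],
    [[-0.0095, 0.01, 0.631], [0, 0, 0], -1],
  ],
  grip_force=50,
)

```text
clock: 2.3
position: [0.3994, -0.331, 0.0245]
eef_rot: [3.113, 0.408, 0.002]
force: [-0.3, -0.1, -0.2]
width: 0.0326
finger_force: 0.0
```

Call:
send_rows(
  plan=[
    [[0, 0, 0], [0, 0, 0], -1],
    [[0, 0, 0], [0, 0, 0], -1],
    [[0, 0, 0], [0, 0, 0], -1],
  ],
)

```text
clock: 2.6
position: [0.3988, -0.3306, 0.0239]
eef_rot: [3.115, 0.407, 0.001]
force: [0.4, 0.2, 5.7]
width: 0.0197
finger_force: 50.0
```

Call:
send_rows(
  plan=[
    [[0, 0, -0.2], [0, 0, 0], -1],
    [[0, 0, -0.4], [0, 0, 0], -1],
    [[0.06, -0.22, -0.5], [0, 0, 0], -1],
    [[0.12, -0.44, -0.5], [0, 0, 0.1], -1],
    [[0.18, -0.67, -0.5], [0, 0, 0.2], -1],
    [[0.257, -0.966, -0.5], [0, 0, 0.3156], -1],
    [[0.257, -0.966, -0.5], [0, 0, 0.3156], -1],
    [[0.257, -0.966, -0.5], [0, 0, 0.3156], -1],
  ],
)

```text
clock: 3.4
position: [0.3981, -0.1289, 0.1234]
eef_rot: [-3.141, -0.026, 0.001]
force: [0.3, -0.4, -0.7]
width: 0.0196
finger_force: 50.0
```

Call:
send_rows(
  plan=[
    [[-0.02, -0.2, 0], [0, 0, 0], -1],
    [[-0.04, -0.4, 0], [0, 0, 0], -1],
    [[-0.06, -0.6, 0], [0, 0, 0], -1],
    [[-0.08, -0.8, 0], [0, 0, 0], -1],
    [[-0.1, -1, 0], [0, 0, 0], -1],
    [[-0.1, -1, 0], [0, 0, 0], -1],
  ],
)

```text
clock: 4.0
position: [0.3766, 0.0715, 0.1235]
eef_rot: [-3.141, -0.027, -0.001]
force: [-0.0, 0.2, -1.3]
width: 0.0196
finger_force: 50.0
```

```bash
python3 - <<'E'
from h import *
s=arm.sense();print(s['position'],R.from_rotvec(s['eef_rot']).as_matrix().round(4),s['q'],s['clock'],s['width'],s['force'])
c=cam('wrist');b=cam('scene');import pickle;pickle.dump(c,open('w2.pkl','wb'));pickle.dump(b,open('s2.pkl','wb'))
cv2.imwrite('pics/w2.png',np.vstack([cv2.resize(c['img'][60:260,160:480],None,fx=2,fy=1.5),cv2.resize(b['img'][130:330,180:500],None,fx=2,fy=1.5)])if 0 else np.hstack([c['img'][0:300,150:500],cv2.resize(b['img'][150:300,200:420],None,fx=2,fy=2)]))
E
```

```text
[0.37659971 0.07152638 0.12349424] [[ 9.999e-01  1.690e-02  4.000e-04]
 [ 1.690e-02 -9.999e-01  6.000e-04]
 [ 4.000e-04 -6.000e-04 -1.000e+00]] [6.38263947e-03 2.28057956e-01 2.09809676e+00 8.45992665e-04
 8.15065390e-01 1.55966929e+00] 4.0 0.01960129768081183 [-0.00833618  0.24853553 -1.25071855]
```

View pics/w2.png

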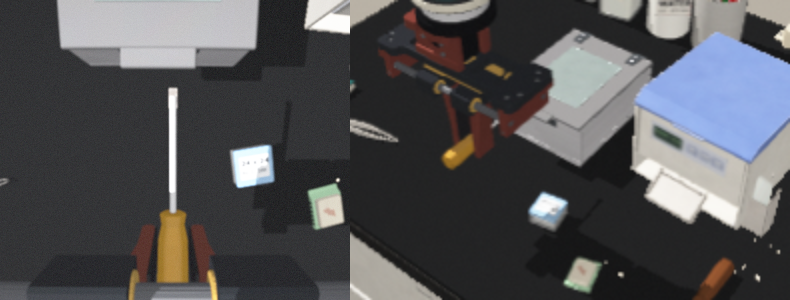

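The wrist view, cropped from column 150, shows the blade end at (173,88) and the tab's front edge from (121,67) to (195,67). The blade is right of the tab's middle. The driver is held straight.

```bash
python3 - <<'E'
from h import *
import pickle
c=pickle.load(open('w2.pkl','rb'))
o=[150,0]
print('tip',onz(c,np.array([(173,88),(172,200)])+o,.1085),dep(c,np.array([(173,95),(172,150)])+o))
print('tab lower',onz(c,np.array([(121,67),(195,67)])+o,.062),'top',onz(c,np.array([(121,49),(195,49)])+o,.067))
print('cover front',onz(c,np.array([(61,47),(257,47)])+o,.067))
print('tabdep',dep(c,np.array([(158,60),(158,52),(100,40)])+o))
E
```

```text
tip [[0.46637928 0.07221885 0.1085    ]
 [0.40437364 0.07183325 0.1085    ]] [[0.46261703 0.07216363 0.11070204]
 [0.43387312 0.0722639  0.11216964]]
tab lower [[0.48507624 0.10788064 0.062     ]
 [0.48576381 0.05745632 0.062     ]] top [[0.49515715 0.10670787 0.067     ]
 [0.49580822 0.058189   0.067     ]]
cover front [[0.49618461 0.14627418 0.067     ]
 [0.49792166 0.01751559 0.067     ]]
tabdep [[0.4881917  0.08227258 0.06963185]
 [0.49352111 0.08240494 0.0673888 ]
 [0.49971169 0.11961521 0.06982773]]
```

Call:
send_rows(
  plan=[
    [[0, -0.055, 0], [0, 0, 0], -1],
    [[0, -0.055, 0.1], [0, 0, 0], -1],
    [[0, -0.055, 0.2], [0, 0, 0], -1],
    [[0, -0.055, 0.2675], [0, 0, 0], -1],
    [[0, -0.055, 0.2675], [0, 0, 0], -1],
    [[0.07, -0.055, 0.2675], [0, 0, 0], -1],
    [[0.132, -0.055, 0.2675], [0, 0, 0], -1],
    [[0.132, -0.055, 0.2675], [0, 0, 0], -1],
  ],
)

```text
clock: 4.9
position: [0.4073, 0.0804, 0.071]
eef_rot: [-3.141, -0.018, -0.009]
force: [0.2, 0.5, 0.1]
width: 0.0196
finger_force: 50.0
```

```bash
python3 - <<'E'
from h import *
s=arm.sense();p=s['position'];print(p,s['force'],s['eef_rot'],s['clock'],arm.sense()['width'])
c=cam('wrist');cv2.imwrite('pics/w3.png',c['img'][0:300,150:500])
print('cam',-c['R'].T@c['t'])
tip0=np.array([p[0]+.0897,p[2]-.015]);print(tip0)
h=np.array([.658,.062])
for a in range(0,116,6):
    t=np.radians(a);r=.165-.013*min(a/24,1)
    q=h+r*np.array([-np.cos(t),np.sin(t)])+.0018*np.array([-np.sin(t),-np.cos(t)])
    d=q-tip0;print(a,(d/.2).round(3))
E
```

```text
[0.40728275 0.080354   0.07101882] [0.23905236 0.54138845 0.0543153 ] [-3.14140879 -0.01781578 -0.00917841] 4.9 0.019636011491769325
cam [0.4773121  0.08070297 0.21319595]
[0.49698275 0.05601882]
0 [-0.02   0.021]
6 [-0.     0.105]
12 [0.028 0.186]
18 [0.064 0.261]
24 [0.107 0.331]
30 [0.142 0.402]
36 [0.185 0.469]
42 [0.234 0.532]
48 [0.29  0.589]
54 [0.351 0.639]
60 [0.417 0.684]
66 [0.488 0.721]
72 [0.562 0.75 ]
78 [0.638 0.771]
84 [0.717 0.785]
90 [0.796 0.79 ]
96 [0.876 0.787]
102 [0.954 0.775]
108 [1.031 0.755]
114 [1.106 0.728]
```

View pics/w3.png

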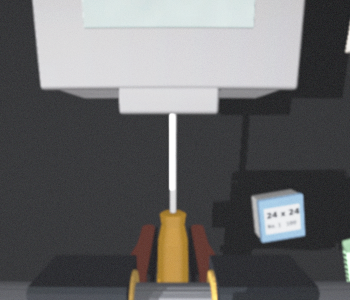

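The blade's end is now hidden under the tab, with the tab's front edge at crop (172,113). It is just right of the tab's middle and no contact force shows yet. I will lift along the arc.

Call:
send_rows(
  plan=[
    [[-0.02, 0, 0], [0, 0, 0], -1],
    [[-0.02, 0, 0.0], [0, 0, 0], -1],
    [[-0.02, 0, -0.03], [0, 0, 0], -1],
    [[-0.01, 0, -0.07], [0, 0, 0], -1],
    [[0, 0, -0.105], [0, 0, 0], -1],
    [[0.015, 0, -0.145], [0, 0, 0], -1],
    [[0.028, 0, -0.186], [0, 0, 0], -1],
  ],
)

```text
clock: 5.65
position: [0.402, 0.0806, 0.1067]
eef_rot: [3.141, 0.019, -0.018]
force: [-11.4, -0.5, 0.2]
width: 0.0199
finger_force: 50.0
```

```bash
python3 - <<'E'
from h import *
s=arm.sense();print(s['position'],s['force'],s['eef_rot'],s['width'],s['clock'])
b=cam('scene');w=cam('wrist');cv2.imwrite('pics/w4.png',np.hstack([w['img'][0:300,150:500],cv2.resize(b['img'][120:270,200:420],None,fx=2,fy=2)]))
E
```

```text
[0.40196333 0.08062015 0.10665563] [-11.39951186  -0.52461508   0.17485662] [ 3.14133563  0.01932097 -0.01824894] 0.019855427743043667 5.65
```

View pics/w4.png

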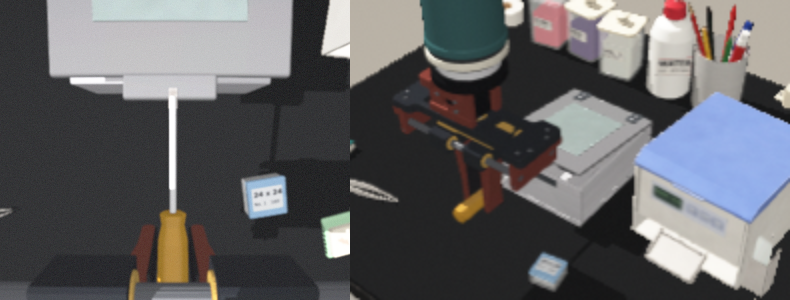

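The blade has slipped off the tab. Its end now shows in front of and above the tab at crop (173,90), and the cover is only slightly ajar. I will back off and measure.

Call:
send_rows(
  plan=[
    [[-0.08, 0, 0], [0, 0, 0], -1],
    [[-0.16, 0, 0], [0, 0, 0], -1],
    [[-0.16, 0, 0], [0, 0, 0], -1],
  ],
)

```text
clock: 6.05
position: [0.3741, 0.0803, 0.1075]
eef_rot: [3.142, 0.019, -0.002]
force: [-0.1, 0.3, -0.8]
width: 0.0196
finger_force: 50.0
```

```bash
python3 - <<'E'
from h import *
s=arm.sense();print(s['position'],s['force'],R.from_rotvec(s['eef_rot']).as_matrix().round(3),s['width'],s['clock'])
w=cam('wrist');cv2.imwrite('pics/w5.png',w['img'][0:300,150:500])
import pickle;pickle.dump(w,open('w5.pkl','wb'))
# blade depth profile: white pixels
g=w['img'].min(2)>150
for v in range(0,215,6):
    u=np.nonzero(g[v,300:350])[0]
    if len(u):
        p=dep(w,[(300+u.mean(),v)])[0];print(v,(300+u.mean()).round(1),len(u),p.round(4))
E
```

```text
[0.37407963 0.08029097 0.1075187 ] [-0.12048416  0.25893954 -0.82517901] [[ 1.     0.012 -0.002]
 [ 0.012 -1.    -0.   ]
 [-0.002 -0.    -1.   ]] 0.01958075833582368 6.05
0 324.5 50 [0.506  0.0803 0.0912]
6 324.5 50 [0.5031 0.0803 0.0916]
12 324.5 50 [0.5005 0.0802 0.0914]
18 324.5 50 [0.4973 0.0802 0.0927]
24 324.5 50 [0.4943 0.0802 0.0933]
30 324.5 50 [0.4915 0.0801 0.0935]
36 324.5 50 [0.4887 0.0801 0.0935]
90 322.5 8 [0.4625 0.0808 0.0953]
96 322.5 8 [0.4594 0.0808 0.0962]
102 322.5 8 [0.4563 0.0808 0.0969]
108 322.0 7 [0.4534 0.081  0.0964]
114 322.0 7 [0.4502 0.081  0.098 ]
120 322.0 7 [0.4472 0.0809 0.0961]
126 322.0 7 [0.4441 0.0809 0.0962]
132 322.0 7 [0.4409 0.0809 0.0955]
138 322.0 7 [0.4378 0.0808 0.0963]
144 322.0 7 [0.4346 0.0808 0.0966]
150 322.0 7 [0.4313 0.0808 0.0958]
156 322.0 7 [0.4281 0.0807 0.0965]
162 322.0 7 [0.4248 0.0807 0.097 ]
168 322.0 7 [0.4451 0.0807 0.2492]
174 322.0 7 [0.418  0.0806 0.0964]
180 322.0 7 [0.4146 0.0806 0.0966]
186 322.0 7 [0.4112 0.0806 0.0967]
192 322.5 6 [0.4076 0.0803 0.0962]
198 322.5 6 [0.404  0.0802 0.0961]
204 322.5 6 [0.4005 0.0802 0.0966]
210 322.5 6 [0.3967 0.0801 0.096 ]
```

View pics/w5.png

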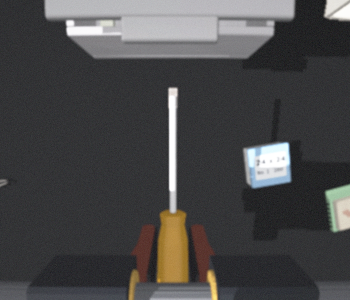

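The blade is still straight in the grip, and the cover rests ajar. The tab's front lower edge is at crop row 40. I will work out the angle from that and go in deeper this time.

```bash
python3 - <<'E'
from h import *
import pickle
w=pickle.load(open('w5.pkl','rb'))
for a in range(4,14):
    t=np.radians(a);d=np.array([-np.cos(t),np.sin(t)]);n=np.array([np.sin(t),np.cos(t)])
    L=np.array([.658,.062])+.174*d;U=L+.005*n
    B=np.array([.658,.062])+.160*d+.005*n
    print(a,proj(w,[[L[0],.082,L[1]],[U[0],.082,U[1]],[B[0],.082,B[1]]])[:,1].round(1),L)
E
```

```text
4 [54.3 51.5 24.7] [0.48442386 0.07413763]
5 [52.6 49.5 22.3] [0.48466212 0.0771651 ]
6 [50.7 47.3 19.8] [0.48495319 0.08018795]
7 [48.6 44.9 17. ] [0.48529697 0.08320527]
8 [46.3 42.3 14.1] [0.48569336 0.08621612]
9 [43.8 39.5 10.9] [0.48614223 0.0892196 ]
10 [41.2 36.4  7.5] [0.48664345 0.09221478]
11 [38.3 33.1  3.9] [0.48719687 0.09520077]
12 [35.1 29.5 -0. ] [0.48780232 0.09817663]
13 [31.7 25.7 -4.2] [0.48845961 0.10114148]
```

Call:
send_rows(
  plan=[
    [[0, 0, 0.0825], [0, 0, 0], -1],
    [[0, 0, 0.0825], [0, 0, 0], -1],
    [[0, 0, 0.0825], [0, 0, 0], -1],
    [[0.08, 0, 0.0825], [0, 0, 0], -1],
    [[0.15, 0, 0.0825], [0, 0, 0], -1],
    [[0.2215, 0, 0.0825], [0, 0, 0], -1],
    [[0.2215, 0, 0.0825], [0, 0, 0], -1],
    [[0.2215, 0, 0.0825], [0, 0, 0], -1],
  ],
)

```text
clock: 6.9
position: [0.4206, 0.0808, 0.0906]
eef_rot: [-3.142, -0.019, 0.001]
force: [-0.7, 0.1, -1.3]
width: 0.02
finger_force: 50.0
```

```bash
python3 - <<'E'
from h import *
s=arm.sense();p=s['position'];print(p,s['force'],R.from_rotvec(s['eef_rot']).as_matrix().round(3),s['clock'])
tip0=np.array([p[0]+.0897,p[2]-.015]);print(tip0)
h=np.array([.658,.062])
for a in range(6,116,6):
    t=np.radians(a);r=.150
    q=h+r*np.array([-np.cos(t),np.sin(t)])+.0018*np.array([-np.sin(t),-np.cos(t)])
    print(a,((q-tip0)/.2).round(3))
E
```

```text
[0.4205732  0.08077531 0.09063134] [-0.71544893  0.09105931 -1.296495  ] [[ 1.     0.012 -0.   ]
 [ 0.012 -1.     0.   ]
 [-0.    -0.    -1.   ]] 6.9
[0.5102732  0.07563134]
6 [-0.008  0.001]
12 [0.003 0.079]
18 [0.023 0.155]
24 [0.05  0.229]
30 [0.085 0.299]
36 [0.127 0.365]
42 [0.175 0.427]
48 [0.23  0.483]
54 [0.291 0.533]
60 [0.356 0.577]
66 [0.425 0.613]
72 [0.498 0.642]
78 [0.574 0.664]
84 [0.651 0.677]
90 [0.73  0.682]
96 [0.808 0.679]
102 [0.886 0.667]
108 [0.962 0.648]
114 [1.035 0.621]
```

Call:
send_rows(
  plan=[
    [[0.003, 0, -0.05], [0, 0, 0], -1],
    [[0.003, 0, -0.079], [0, 0, 0], -1],
    [[0.013, 0, -0.117], [0, 0, 0], -1],
    [[0.023, 0, -0.155], [0, 0, 0], -1],
    [[0.037, 0, -0.192], [0, 0, 0], -1],
    [[0.05, 0, -0.229], [0, 0, 0], -1],
    [[0.067, 0, -0.264], [0, 0, 0], -1],
    [[0.085, 0, -0.299], [0, 0, 0], -1],
  ],
)

```text
clock: 7.7
position: [0.4376, 0.081, 0.1511]
eef_rot: [-3.142, -0.019, 0.0]
force: [-0.6, 0.6, -2.1]
width: 0.0195
finger_force: 50.0
```

```bash
cat > chk.py <<'E'
from h import *
import sys
s=arm.sense();p=s['position'];print(p,s['force'],R.from_rotvec(s['eef_rot']).as_matrix().round(3).tolist(),s['clock'],s['width'])
b=cam('scene')
v,u=np.mgrid[60:260,230:420];P=dep(b,np.c_[u.ravel(),v.ravel()])
# cover: points above the case, left part, clear of the gripper
k=(P[:,1]>.02)&(P[:,1]<.147)&(P[:,0]>.45)&(P[:,0]<.76)&(P[:,2]>.066)&(P[:,2]<.25)
Q=P[k];ang=np.degrees(np.arctan2(Q[:,2]-.064,.658-Q[:,0]));rr=np.hypot(Q[:,2]-.064,.658-Q[:,0])
h,e=np.histogram(ang[(rr>.06)&(rr<.18)],bins=np.arange(0,130,4));print([(int(a),int(n)) for a,n in zip(e,h) if n>20])
if len(sys.argv)>1: cv2.imwrite('pics/'+sys.argv[1],cv2.resize(b['img'][60:260,180:430],None,fx=3,fy=3))
E
python3 chk.py w6.png
```

```text
[0.43764953 0.08101058 0.1510714 ] [-0.60996773  0.58502016 -2.09373891] [[1.0, 0.012, -0.0], [0.012, -1.0, 0.0], [-0.0, -0.0, -1.0]] 7.7 0.019464402186564412
[(28, 213), (32, 50)]
```

Call:
send_rows(
  plan=[
    [[0.02, 0, -0.033], [0, 0, 0], -1],
    [[0.042, 0, -0.066], [0, 0, 0], -1],
    [[0.09, 0, -0.128], [0, 0, 0], -1],
    [[0.145, 0, -0.184], [0, 0, 0], -1],
    [[0.206, 0, -0.234], [0, 0, 0], -1],
    [[0.271, 0, -0.278], [0, 0, 0], -1],
    [[0.34, 0, -0.314], [0, 0, 0], -1],
    [[0.413, 0, -0.343], [0, 0, 0], -1],
  ],
)

```text
clock: 8.55
position: [0.5208, 0.082, 0.2199]
eef_rot: [-3.141, -0.019, -0.001]
force: [-1.4, 0.3, -0.1]
width: 0.0194
finger_force: 50.0
```

```bash
python3 chk.py w7.png
```

```text
[0.52084998 0.08201767 0.21991091] [-1.41833506  0.32480876 -0.08237009] [[1.0, 0.012, 0.0], [0.012, -1.0, 0.0], [0.0, -0.0, -1.0]] 8.55 0.019442418162668347
[(68, 843)]
```

Call:
send_rows(
  plan=[
    [[0.076, 0, -0.022], [0, 0, 0], -1],
    [[0.153, 0, -0.035], [0, 0, 0], -1],
    [[0.232, 0, -0.04], [0, 0, 0], -1],
    [[0.31, 0, -0.037], [0, 0, 0], -1],
    [[0.388, 0, -0.025], [0, 0, 0], -1],
    [[0.45, 0, -0.01], [0, 0, 0], -1],
    [[0.45, 0, -0.01], [0, 0, 0], -1],
  ],
)

```text
clock: 9.3
position: [0.6114, 0.083, 0.2206]
eef_rot: [3.142, 0.019, 0.001]
force: [0.3, -0.6, -0.8]
width: 0.0195
finger_force: 50.0
```

```bash
python3 chk.py w8.png
```

```text
[0.61137951 0.08299139 0.22059646] [ 0.2605212  -0.60710276 -0.77837367] [[1.0, 0.012, 0.001], [0.012, -1.0, -0.0], [0.001, 0.0, -1.0]] 9.3 0.019524510272611224
[(56, 33), (60, 37), (64, 42), (68, 118), (72, 72), (76, 28), (104, 1133), (108, 147)]
```

View pics/w8.png

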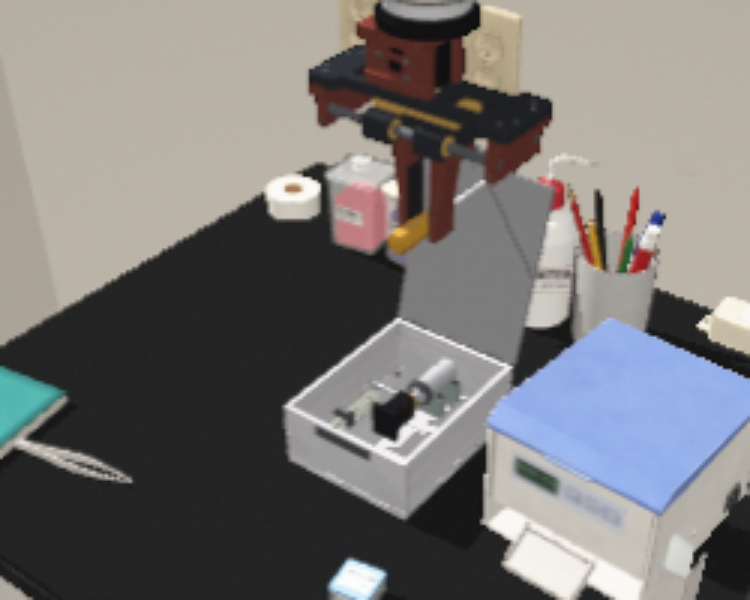

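The cover stands past upright at about 105°, and the rod, grip and scale are visible inside the case. Next I will check that the bench left of the case is free for laying the driver down.

```bash
python3 - <<'E'
from h import *
b=cam('scene')
v,u=np.mgrid[100:260,130:400];P=dep(b,np.c_[u.ravel(),v.ravel()])
for x in np.arange(.38,.7,.04):
    print('%.2f'%x,end=' ')
    for y in np.arange(.16,.36,.04):
        k=(P[:,0]>x)&(P[:,0]<x+.04)&(P[:,1]>y)&(P[:,1]<y+.04);print('%.2f:%.3f(%d)'%(y,P[k,2].max() if k.any() else -1,k.sum()),end=' ')
    print()
E
```

```text
0.38 0.16:0.003(182) 0.20:0.006(167) 0.24:0.010(155) 0.28:0.010(141) 0.32:0.014(148) 
0.42 0.16:0.002(165) 0.20:0.002(157) 0.24:0.003(149) 0.28:0.003(138) 0.32:0.003(134) 
0.46 0.16:0.003(156) 0.20:0.002(145) 0.24:0.003(136) 0.28:0.004(133) 0.32:0.003(124) 
0.50 0.16:0.004(112) 0.20:0.003(136) 0.24:0.002(128) 0.28:0.002(123) 0.32:0.003(113) 
0.54 0.16:0.283(13) 0.20:0.003(129) 0.24:0.002(119) 0.28:0.003(116) 0.32:0.003(100) 
0.58 0.16:0.280(2) 0.20:0.003(116) 0.24:0.003(114) 0.28:0.003(106) 0.32:0.004(107) 
0.62 0.16:-1.000(0) 0.20:0.003(107) 0.24:0.003(106) 0.28:0.002(97) 0.32:0.004(97) 
0.66 0.16:-1.000(0) 0.20:0.003(96) 0.24:0.003(97) 0.28:0.003(95) 0.32:0.004(89)
```

Call:
send_rows(
  plan=[
    [[-0.15, 0, 0], [0, 0, 0], -1],
    [[-0.3, 0, 0], [0, 0, 0], -1],
    [[-0.4, -0.2, 0], [0, 0, 0], -1],
    [[-0.4, -0.4, 0], [0, 0, 0], -1],
    [[-0.4, -0.6, 0], [0, 0, 0], -1],
    [[-0.4, -0.835, 0], [0, 0, 0], -1],
    [[-0.4, -0.835, 0], [0, 0, 0], -1],
    [[-0.4, -0.835, 0], [0, 0, 0], -1],
  ],
)

```text
clock: 10.2
position: [0.527, 0.2497, 0.2211]
eef_rot: [3.141, 0.023, -0.001]
force: [0.2, 0.2, -0.3]
width: 0.0195
finger_force: 50.0
```

Call:
send_rows(
  plan=[
    [[0, 0, 0.25], [0, 0, 0], -1],
    [[0, 0, 0.5], [0, 0, 0], -1],
    [[0, 0, 0.7], [0, 0, 0], -1],
    [[0, 0, 0.85], [0, 0, 0], -1],
    [[0, 0, 0.93], [0, 0, 0], -1],
    [[0, 0, 0.965], [0, 0, 0], -1],
    [[0, 0, 0.98], [0, 0, 0], -1],
    [[0, 0, 0.98], [0, 0, 0], -1],
  ],
)

```text
clock: 11.0
position: [0.5285, 0.2486, 0.0256]
eef_rot: [-3.141, -0.018, -0.001]
force: [0.1, -0.3, -0.0]
width: 0.0195
finger_force: 50.0
```

Lower 1 mm more, then release partway and rise.

Call:
send_rows(
  plan=[
    [[0, 0, 0.006], [0, 0, 0], -1],
    [[0, 0, 0.006], [0, 0, 0], -1],
    [[0, 0, 0.006], [0, 0, 0], -0.4],
    [[0, 0, 0.006], [0, 0, 0], -0.2],
    [[0, 0, 0.006], [0, 0, 0], 0.0],
    [[0, 0, 0.006], [0, 0, 0], 0.0],
    [[0, 0, -0.1], [0, 0, 0], 0.0],
    [[0, 0, -0.3], [0, 0, 0], 0.0],
  ],
)

```text
clock: 11.8
position: [0.5255, 0.2483, 0.0831]
eef_rot: [3.139, 0.019, -0.01]
force: [-0.1, 0.9, 1.2]
width: 0.0439
finger_force: 0.0
```

Call:
send_rows(
  plan=[
    [[0, 0.2, -0.3], [0, 0, 0], 0],
    [[-0.1, 0.4, -0.45], [0, 0, 0], 0],
    [[-0.2, 0.6, -0.45], [0, 0, 0], 0],
    [[-0.3, 0.83, -0.45], [0, 0, 0], 0],
    [[-0.4, 0.83, -0.45], [0, 0, 0], 0],
    [[-0.4, 0.83, -0.45], [0, 0, 0], 0],
    [[-0.4, 0.83, -0.45], [0, 0, 0], 0],
  ],
)

```text
clock: 12.5
position: [0.4501, 0.082, 0.1753]
eef_rot: [-3.141, -0.017, -0.001]
force: [0.4, 0.5, -0.7]
width: 0.0439
finger_force: 0.0
```

```bash
python3 chk.py; python3 - <<'E'
from h import *
import pickle
w=cam('wrist');b=cam('scene');t=cam('top');pickle.dump((w,b,t),open('in.pkl','wb'))
m=cv2.inRange(cv2.cvtColor(b['img'],cv2.COLOR_BGR2HSV),(15,120,120),(32,255,255))
n,l,st,ce=cv2.connectedComponentsWithStats(m)
for i in range(1,n):
    if st[i,4]>40:
        P=onz(b,[ce[i]],.012)[0];print('yellow',st[i],P.round(3))
# case interior points (rectified map) from wrist and scene depth: black pixels
for nme,c in(('w',w),('s',b),('t',t)):
    v,u=np.mgrid[0:400,0:640];P=dep(c,np.c_[u.ravel(),v.ravel()]);g=c['img'].max(2).ravel()
    k=(P[:,0]>.51)&(P[:,0]<.64)&(P[:,1]>.03)&(P[:,1]<.14)&(P[:,2]>.012)&(P[:,2]<.058)&(g<60)
    Q=P[k];print(nme,k.sum(),Q.min(0).round(4) if len(Q) else '',Q.max(0).round(4) if len(Q) else '')
    k2=k&(P[:,2]>.04);Q=P[k2]
    if len(Q):print('  high black',len(Q),np.percentile(Q,[2,50,98],axis=0).round(4).tolist())
E
```

```text
[0.45005842 0.08199649 0.17532744] [ 0.44995442  0.50044503 -0.6622392 ] [[1.0, 0.011, 0.001], [0.011, -1.0, 0.0], [0.001, -0.0, -1.0]] 12.5 0.04387263429975606
[(104, 1597), (108, 151)]
yellow [244 184  19  16 123] [0.517 0.247 0.012]
yellow [577 257  18  10  81] [ 0.793 -0.549  0.012]
w 452 [0.5529 0.0722 0.0338] [0.5854 0.0944 0.0554]
  high black 429 [[0.5532, 0.0736, 0.0426], [0.5627, 0.0826, 0.05], [0.5848, 0.093, 0.0545]]
s 135 [0.5515 0.0708 0.0134] [0.5886 0.1369 0.0529]
  high black 80 [[0.552, 0.0715, 0.0405], [0.5642, 0.0807, 0.0466], [0.5866, 0.0914, 0.0511]]
t 0
```

```bash
python3 - <<'E'
from h import *
import pickle
w,b,t=pickle.load(open('in.pkl','rb'))
def rect(c,z,xs,ys):
    X,Y=np.meshgrid(xs,ys,indexing='ij');p=proj(c,np.c_[X.ravel(),Y.ravel(),np.full(X.size,z)]).astype(np.float32)
    return cv2.remap(c['img'],p[:,0].reshape(X.shape),p[:,1].reshape(X.shape),cv2.INTER_LINEAR),p.reshape(*X.shape,2)
xs=np.arange(.61,.535,-.001);ys=np.arange(.146,.092,-.001)
for z,c in((.025,w),):
    r,_=rect(c,z,xs,ys);g=r.mean(2)
    print('z',z,'cols y .146 ->.093')
    for i,x in enumerate(xs):print('%.3f '%x+''.join(' .:-=+*#%@'[min(9,int(q/25.6))] for q in g[i]))
v,u=np.mgrid[0:400,0:640];P=dep(w,np.c_[u.ravel(),v.ravel()]);g=w['img'].max(2).ravel()
k=(P[:,0]>.561)&(P[:,0]<.583)&(P[:,2]>.044)&(P[:,2]<.056)&(g<70)&(abs(P[:,1]-.082)<.02);print('grip',np.percentile(P[k],[2,50,98],axis=0).round(4).tolist())
print('cam',-w['R'].T@w['t'])
E
```

```text
z 0.025 cols y .146 ->.093
0.610 =====++**###################################**+=======
0.609 ======+**###################################***+====--
0.608 ======+**####################################****+=-::
0.607 ======+**#######################################**=-:-
0.606 ======+**###################################**###*+-:-
0.605 ======+**#########################################*+=-
0.604 ======+**####################################*#####**+
0.603 ======+**####################################*######**
0.602 ======+**#############################################
0.601 =====++**#############################################
0.600 ======+**#############################################
0.599 ======+**#############################################
0.598 ======+**##%%#%%%%%##*################################
0.597 ======+**##%%%%%%%%##*############%%%#%%%%%%%#%%%%%%%%
0.596 =====++**#############%%%@@@@@@@@@@@@@@@@@@@@@@@@@@@@@
0.595 ======++*#****######*#%@@@@@@@@@@@@@@@@@@@@@@@@@@@@@@@
0.594 ======+*****+*********#%@@@@@@@@@@@@@@@@@@@@@@%@@@%@%%
0.593 =====++****++++********##%%%%#
[... 2924 characters left out ...]
############################
0.544 ++++++++**##%%%%%%%##**###############################
0.543 ++++++++*###%%%%%%%%#**###############################
0.542 ++++++++*###%%%%%%%%#**###############################
0.541 +=++++++*##%%%%%%###****##############################
0.540 ++++++++*##%%%%%###*****##############################
0.539 ++++++++*##%%%%%####***###############################
0.538 +=++++++*##%%%%%%%%%#**###############################
0.537 =+++++++*###%%%%%%%%#**###############################
0.536 ++++=+++*###%%%%%%###**###############################
grip [[0.5618, 0.0764, 0.0482], [0.5722, 0.0836, 0.0497], [0.5827, 0.0904, 0.0512]]
cam [0.52155611 0.0827713  0.31719968]
```

Call:
send_rows(
  plan=[
    [[0.2, 0, 0], [0, 0, 0], -0.15],
    [[0.4, 0, 0], [0, 0, 0], -0.15],
    [[0.55, 0, 0], [0, 0, 0], -0.15],
    [[0.6, 0, 0], [0, 0, 0], -0.15],
    [[0.6, 0, 0], [0, 0, 0], -0.15],
    [[0.6, 0, 0.15], [0, 0, 0], -0.15],
    [[0.6, 0, 0.3], [0, 0, 0], -0.15],
    [[0.6, 0, 0.3], [0, 0, 0], -0.15],
  ],
)

```text
clock: 13.5
position: [0.5649, 0.0838, 0.1116]
eef_rot: [3.141, 0.02, -0.015]
force: [-0.5, -0.1, -0.1]
width: 0.0372
finger_force: 0.0
```

```bash
python3 - <<'E'
from h import *
s=arm.sense();print(s['position'],s['force'],s['width'])
w=cam('wrist')
v,u=np.mgrid[0:400,0:640];P=dep(w,np.c_[u.ravel(),v.ravel()]);g=w['img'].max(2).ravel()
k=(P[:,0]>.54)&(P[:,0]<.6)&(P[:,2]>.03)&(P[:,2]<.058)&(g<70)&(abs(P[:,1]-.082)<.025)
Q=P[k]
for x in np.arange(.545,.6,.004):
    q=Q[(Q[:,0]>=x)&(Q[:,0]<x+.004)&(Q[:,2]>.043)]
    if len(q)>3:print('%.3f'%x,len(q),q[:,1].min().round(4),q[:,1].max().round(4),np.median(q[:,2]).round(4))
E
```

```text
[0.56487401 0.08382875 0.11155268] [-0.54512448 -0.07932822 -0.14056041] 0.03720479480148348
0.553 78 0.072 0.0953 0.0535
0.557 190 0.072 0.0955 0.05
0.561 105 0.075 0.0917 0.0497
0.565 96 0.076 0.0916 0.0499
0.569 94 0.076 0.0908 0.0497
0.573 97 0.0761 0.0908 0.0497
0.577 97 0.0762 0.0909 0.0497
0.581 103 0.0763 0.0909 0.0496
0.585 84 0.077 0.0909 0.0493
```

Call:
send_rows(
  plan=[
    [[0.005, 0, 0], [0, 0, 0], -0.15],
    [[0.005, 0, 0.12], [0, 0, 0], -0.15],
    [[0.005, 0, 0.24], [0, 0, 0], -0.15],
    [[0.005, 0, 0.33], [0, 0, 0], -0.15],
    [[0.005, 0, 0.36], [0, 0, 0], -0.15],
    [[0.005, 0, 0.36], [0, 0, 0], -0.15],
    [[0.005, 0, 0.36], [0, 0, 0], -0.15],
  ],
)

```text
clock: 14.25
position: [0.572, 0.0837, 0.0444]
eef_rot: [-3.141, -0.019, -0.003]
force: [0.9, 0.2, -0.3]
width: 0.0377
finger_force: 0.0
```

Call:
send_rows(
  plan=[
    [[0, 0, 0], [0, 0, 0], -1],
    [[0, 0, 0], [0, 0, 0], -1],
    [[0, 0, 0], [0, 0, 0], -1],
    [[0, 0, 0], [0, 0, 0], -1],
    [[0, 0, 0], [0, 0, 0], -1],
  ],
  grip_force=50,
)

```text
clock: 14.75
position: [0.5714, 0.0841, 0.0436]
eef_rot: [-3.141, -0.019, -0.001]
force: [-1.5, 4.1, 5.8]
width: 0.0154
finger_force: 50.0
```

Call:
send_rows(
  plan=[
    [[-0.03, 0, 0], [0, 0, 0], -1],
    [[-0.06, 0, 0], [0, 0, 0], -1],
    [[-0.09, 0, 0], [0, 0, 0], -1],
    [[-0.12, 0, 0], [0, 0, 0], -1],
    [[-0.12, 0, 0], [0, 0, 0], -1],
    [[-0.12, 0, 0], [0, 0, 0], -1],
  ],
)

```text
clock: 15.35
position: [0.5501, 0.0839, 0.0437]
eef_rot: [-3.141, -0.018, -0.01]
force: [6.4, 4.5, -1.7]
width: 0.016
finger_force: 50.0
```

```bash
cat > asc.py <<'E'
from h import *
s=arm.sense();print(s['position'],s['force'],s['width'],s['clock'])
w=cam('wrist');b=cam('scene')
print('cam',-w['R'].T@w['t'])
xs=np.arange(.60,.54,-.001);ys=np.arange(.148,.104,-.001)
X,Y=np.meshgrid(xs,ys,indexing='ij')
out=[]
for c in(w,b):
    p=proj(c,np.c_[X.ravel(),Y.ravel(),np.full(X.size,.026)]).astype(np.float32)
    print(p.min(0),p.max(0))
    out.append(cv2.remap(c['img'],p[:,0].reshape(X.shape),p[:,1].reshape(X.shape),cv2.INTER_LINEAR).mean(2))
for i,x in enumerate(xs):print('%.3f '%x+'  |  '.join(''.join(' .:-=+*#%@'[min(9,int(q/25.6))] for q in o[i]) for o in out))
E
python3 asc.py
```

```text
[0.55011125 0.08388888 0.04367173] [ 6.41913492  4.52822991 -1.70691175] 0.015975885987718208 15.35
cam [0.62008161 0.08416219 0.18585787]
[212.60982 161.08337] [288.50854 254.67746]
[285.14523 185.81787] [311.63354 203.22612]
0.600 ===========+*#########*++*******************  |  ::..........................................
0.599 ===========+*#########*++*******************  |  :::.......................................::
0.598 ===========+**#########++*******************  |  ::::....................................::::
0.597 ===========+**#########++*******************  |  ::::....................................::::
0.596 ===========+**#########++*******************  |  :::::..................................:::::
0.595 ===========+**#########++*******************  |  ::::::.........................:.......:::::
0.594 ===========+**#########+++******************  |  :::::::.........................:....:::::::
0.593 ===========+**########*++*******************  |  ::::::::...........................:::::::::
0.592 ===========+**####**+++==*******************  |  -::::::::::.......
[... 4426 characters left out ...]

0.547 ===========++*########**++*****************+  |  ++++++++++++++=====+++++======-:::::------:.
0.546 ============+*#########*++*****************=  |  ++++++++++++++++++++****++++==--::::--===--:
0.545 ===========+**#########*++****************+-  |  +++++++++++++++++++******++++==--::--=====-:
0.544 ============**######***+=+***************+-:  |  ++++++++++++++++++*********+++==-----=+++==-
0.543 ===========+**#####*++++=+***************+::  |  ++++++++++++++++++****#******++==----=++++==
0.542 ============+**####**#**++**************+-::  |  +++++++++++++++++****###******++======+++++=
0.541 -----------==++++++++++=================-:..  |  +++++++++++++++++***###*********++++==++++++
```

```bash
cat > dump.py <<'E'
from h import *
import sys
s=arm.sense();print(s['position'],s['force'],s['width'],s['clock'])
w=cam('wrist')
(u0,v0),(u1,v1)=proj(w,[[.580,.140,.026],[.545,.118,.026]]).round().astype(int)
print('u',u0,u1,'v',v0,v1)
v,u=np.mgrid[v0:v1,u0:u1];P=dep(w,np.c_[u.ravel(),v.ravel()]).reshape(*u.shape,3)
G=w['img'].mean(2)
for j in range(v0,v1):
    print('%d %.4f '%(j,onz(w,[((u0+u1)/2,j)],.026)[0,0])+''.join('%2d'%min(99,int(G[j,i]/2.56)) for i in range(u0,u1))+'  |'+''.join('%3d'%round(P[j-v0,i-u0,2]*1000) for i in range(u0,u1,2)))
E
python3 dump.py
```

```text
[0.55025136 0.08387932 0.04364498] [ 6.40098821  3.69442754 -1.87229097] 0.01583772983017844 15.45
u 229 268 v 195 249
195 0.5800 474745444854616566697374747474757476757475757572665851545964656665646565666566  | 21 16 12 11 10 19 20 19 20 21 21 19 19 16 10  9 10  9 10  9
196 0.5794 474745454753606466707374757576747376747474757473675853545863656465666565656665  | 20 16 13 10 10 19 20 18 20 20 20 19 20 17 10 10 10 10 10 11
197 0.5788 464646464854606468707375757473747475737473737472675853545762666564646565666665  | 20 17 13 10  9 19 19 19 20 19 19 21 19 14  9 11 10 10 10  8
198 0.5782 464545454852606267717476747475757575747371696869635452545663656565646665656666  | 20 17 13  9 10 19 20 19 21 19 20 20 19 16 10 10 10 10 10  9
199 0.5775 464746444551606367737775757574747475737164585656545251535863646465656665646567  | 20 17 12  9 10 20 19 19 20 20 19 20 20 17 10 10 11 10 10  9
200 0.5769 484747454651586267697375757474757474757061545252515152535663646563646464666665  | 21 17 13  9 10 20 19 21 19 19 20 20 20 16 11 10 10  9 11 10
201 0.5763 4646454546495862657073747475757475757573696867666355
[... 6580 characters left out ...]
1515153546063646563646665  | 27 23 22 17 12  9  9 19 21 20 20 20 21 21 19 13 11 10 10  9
245 0.5475 464647464547464547516062667073757676757777767468625958565453545963666465656565  | 27 24 21 17 12186 10 20 19 19 19 21 19 21 18 13 10  9 10  9
246 0.5468 464646464848474546515864656974757577777576767675727271675955555962656564646464  | 30 24 21 17 13 10 10 20 20 19 21 20 20 19 18 14  9 10  9 10
247 0.5462 464644464647474646505963656873767577757576777677767777726156545762666564656565  | 28 25 20 18 13  9 10 20 20 20 20 20 20 20 18 14  9  9 10  9
248 0.5455 474645474746464646495763656973757677757676767676767777726355555763656564646565  | 27 24 21 17 14  9 11 21 18 20 19186 20 19 18 15  9 11 10  9
```

Call:
send_rows(
  plan=[
    [[-0.03, 0, 0], [0, 0, 0], -1],
    [[-0.055, 0, 0], [0, 0, 0], -1],
    [[-0.055, 0, 0], [0, 0, 0], -1],
    [[-0.055, 0, 0], [0, 0, 0], -1],
    [[-0.055, 0, 0], [0, 0, 0], -1],
  ],
)

```text
clock: 16.0
position: [0.5399, 0.0838, 0.0437]
eef_rot: [-3.141, -0.018, -0.011]
force: [7.6, 4.4, -3.1]
width: 0.016
finger_force: 50.0
```

```bash
sed -i 's/\.580,\.140/.572,.140/; s/\.545,\.118/.540,.118/' dump.py; python3 dump.py
```

```text
[0.53989325 0.08377226 0.04365954] [ 7.55866461  4.39449232 -3.09134562] 0.015959468488134433 16.0
u 228 267 v 191 241
191 0.5721 464646454549566363677075747573747575757268585654525250505458636563636464656665  | 20 16 12  9 11 21 18 19 21 20 20 19 20 17 12 10 10 10 10  9
192 0.5715 464545464549556163657072747574747575757367605655555353535460636465656464646564  | 22 18 13 10  9 19 19 20 20 19 20 19 21 17 13  9 10 10 10  9
193 0.5709 484747454248556263636773747475747475767373697068676355525460636365646464656566  | 22 18 15 11 11 19 20 20 21 19 19 20 19 17 13 10 10  9 11  9
194 0.5703 464746434549556162657073747575757574757574757475736758535459636365636465656565  | 22 17 14  9  8 20 21 20 19 19 20 20 19 17 12 10 10 11  9 10
195 0.5697 454745474547525862646974747475747575767576777676736858545459616564646465646464  | 21 18 14  9 10 20 21 20 19 19 20 20 20 18 12 10 10 10  9 10
196 0.5690 454646454447525862676972747574767574767575767675746958545458636464656564646564  | 22 18 15  9  9 20 19 20 20 20 20 20 21 18 13  9 10 10  9 10
197 0.5684 4547464544465358626569727476757575767573737574767267
[... 5968 characters left out ...]
8555044445260656463636464  | 28 25 21 18 13  9 10 20 19 19 19 21 20 21 19 16 10  9  9  9
237 0.5426 474645454646474545505662656973757574737472656058565857554945455260646363616563  | 29 25 20 18 14 10 10 20 20 19 19 20 20 21 19 20  9 10 10  9
238 0.5419 454444454746474545485663646871747673747474737069706969676154505459646464646363  | 28 24 21 18 13  9 10 20 19 21 20 21 21 20 19 15  9 10 10 10
239 0.5413 454445454647464645495661656771737574757575747375757575746758535461656563646363  | 28 24 21 18 14 10 10 20 19 21 20 21 20 21 20 15  9  9  9 10
240 0.5406 454444464548474444495561646671737574747574747575757575746760545460636463646265  | 28 25 23 18 15 10 10 21 20 20 20 20 20 20 20 15 10  8 11 10
```

Call:
send_rows(
  plan=[
    [[-0.005, 0, 0], [0, 0, 0], -1],
    [[-0.009, 0, 0], [0, 0, 0], -1],
    [[-0.009, 0, 0], [0, 0, 0], -1],
    [[-0.009, 0, 0], [0, 0, 0], -1],
    [[-0.009, 0, 0], [0, 0, 0], -1],
    [[-0.009, 0, 0], [0, 0, 0], -1],
  ],
)

```text
clock: 16.65
position: [0.5383, 0.0838, 0.0437]
eef_rot: [-3.141, -0.018, -0.012]
force: [7.4, 4.7, -2.3]
width: 0.0157
finger_force: 50.0
```

```bash
sed -i 's/\.572,\.140/.564,.140/; s/\.540,\.118/.549,.122/' dump.py; python3 dump.py; python3 chk.py
```

```text
[0.53825735 0.08375237 0.04365337] [ 7.42995051  4.6867244  -2.28647313] 0.015666708076979747 16.65
u 229 260 v 201 225
201 0.5643 46464542414249535659626564656565646565656565646459453324222223  | 21 18 13  9 10 20 20 21 18 20 20 20 20 20 20 17
202 0.5636 47454035313135373940404343444342414344434345434340332522181821  | 20 18 22 23 22 22 21 23 22 23 21 23 22 22 21 16
203 0.5630 45423631272627262627282827272627272928282726282827262522191821  | 21 24 24 24 24 24 25 23 25 25 24 24 23 24 22 17
204 0.5624 45423629262627262527272725272626252526242726252627262424201920  | 21 25 25 23 23 24 24 24 26 25 23 25 24 24 21 18
205 0.5618 45413629262628272728272628272724272826272628282727272723201920  | 21 25 24 24 24 25 24 25 24 23 24 24 24 24 22 15
206 0.5611 47443629272828262526252726272727262726262628272727272624211821  | 21 25 23 24 24 25 24 25 24 24 23 24 24 24 22 17
207 0.5605 46453629262627272826262628272628262727272726252727262522192022  | 22 24 24 24 24 24 24 24 25 24 24 24 24 24 21 17
208 0.5599 45433729272729282929282928302828292927292930302826292624211820  | 21 24 24 24 24 23 24 24 24 2
[... 1605 characters left out ...]
 44 42 42 42 42 41 41 42 41 41 42 41 40
222 0.5509 45454547535254535658616365656466656565666565677276818687868687  | 25 20 42 43 42 40 41 41 41 41 40 40 41 41 41 41
223 0.5502 45464746484649515662636770727273737172737273737475767371686973  | 24 21 17 13 10  9 20 19 20 20 20 20 20 19 14 11
224 0.5496 46454646464547495762646772747675747575757674757575746759545660  | 25 21 17 13 10  9 19 20 19 20 21 19 19 19 15  9
[0.53829349 0.08373988 0.04367698] [ 7.03180963  4.57035607 -3.73404631] [[1.0, 0.012, 0.008], [0.012, -1.0, 0.001], [0.008, -0.001, -1.0]] 16.7 0.015438301723486248
[(0, 34), (4, 34), (16, 133), (20, 197), (24, 124), (28, 266), (32, 193), (36, 147), (40, 40), (104, 1601), (108, 138)]
```

```bash
python3 -c "
from workcell import arm
print(arm.close_job())"
```

```text
the job is handed in; nothing more can be done
None
```

I handed the job in at about 16.7 s, with no verdict returned: the cover stands open at about 105°, the screwdriver lies released on the bench left of the case, and the gripper still holds the rod with its pointer level with the mark to within about 0.5 mm by my measurement; the blade slipped off the tab once on the first lift and I re-inserted it.

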